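# Pack the ink set into its travel case and bolt it

### The job

Pack up the ink set in its dark wooden case: set the slate inkstone flat and square in the bottom of the well, then the porcelain palette on top of it, then the wooden cover, hollows upward, lowering each piece into place rather than letting it drop. Then push the brass slide bolt fully home over the cover. Leave the other things on the desk where they are.

Things in the scene. Friction and masses are not known exactly. Their poses are not given: they have to be found in the camera images.
- case: Fixed dark wooden ink-set case, 120 mm wide (x), 215 mm long (y), 48 mm high; origin under its centre, z up. Well near its -y end, slide bolt on top of its +y end. In the middle of both long sides of the well the wall is cut away right through to the outside, down to the well's floor, over 54 mm (27 mm each way), so fingers closing along x can hold a part all the way down.
- well (a point): Centre of the well's floor, 6 mm above the desk, 32.5 mm from the case's centre; axes as the case's (y along the well, towards the bolt). The well is 64 mm (x) by 94 mm (y), 42 mm deep; the top 8 mm of its walls taper outward by 4 mm. The three parts stacked in it are 42 mm high: the cover's top ends flush with the case's.
- inkstone_mid (a point): Loose black slate inkstone, a slab 60 mm wide (its x) by 90 mm long (its y) and 20 mm high, with a 9 mm deep sunken grinding pool in its top; about 0.24 kg. This point is its centre, half-way up (10 mm above its underside); z up out of the pool. Lies on the desk pool up. Same either way round.
- palette_mid (a point): Loose white porcelain palette, 60 mm wide (its x) by 90 mm long (its y) and 12 mm high, with two square dishes 7 mm deep in its top, side by side; about 0.1 kg. This point is its centre, half-way up (6 mm); z up out of the dishes. Lies on the desk dishes up. Same either way round.
- cover_mid (a point): Loose plain wooden cover, a flat board 60 mm wide (its x) by 90 mm long (its y) and 10 mm thick; about 0.045 kg. This point is its centre, half-way up (5 mm); z up. Same either way round.
- bolt (a joint): Brass slide bolt: how far it is pushed towards the well (the case's -y), 0 = drawn back, 0.045 m = home at its stop. About 2 N of friction; stays where left; starts clear of the well. Its tongue, 24 mm wide, 3 mm thick, runs 2.5 mm above the case top; the tip is 70 mm from the well's centre at 0 and 25 mm at home, 20 mm over the cover's end.
- bolt_knob (a point): Centre of the bolt's upright brass knob (moves with the bolt; axes as the well's): a block 14 mm wide (x), 16 mm long (y) and 25 mm high, its centre 66 mm above the desk and its top 78.5 mm. Guide rails 56 mm high (above the desk) run along both sides of it, 13 to 18 mm from its middle.
- weight_near: Bystander: dark wooden paperweight bar, 34 x 200 x 25 mm, long along its y, lying between the robot and the case. Origin under its centre.
- weight_far: Bystander: the second paperweight, the same, beyond the case.
- ink_dish: Bystander: round black ink dish, 120 mm across, 24 mm high. Origin under its centre.
- phone: Bystander: phone lying flat, 150 (x) x 72 (y) x 8 mm. Origin under its centre.
- seal: Bystander: upright pale stone seal, 26 x 26 mm, 62 mm high. Origin under its centre.
Mind the look-alikes: they are no part of the job. Leave any purple look-alike of the case alone.

How it is judged:
On the way, in this order (a step that is already met when the one before it is completed fails the run):
1. The inkstone sits flat and square on the floor of the well, pool up, let go (horizontal distance between inkstone_mid and well below 0.005 m and z of inkstone_mid in the frame of well between 0.007 and 0.012 m and angle between inkstone_mid's own z axis and vertical below 0.05 rad and angle between the y axis of inkstone_mid and the y axis of well, either way round below 0.08 rad and linear speed of inkstone below 0.02 m/s and contact force between the fingers and inkstone below 0.2 N), for 0.2 s.
2. The palette sits flat and square on the inkstone in the well, dishes up, let go (horizontal distance between each of inkstone_mid, palette_mid and well below 0.005 m and z of inkstone_mid in the frame of well between 0.007 and 0.012 m and angle between each of inkstone_mid, palette_mid's own z axis and vertical below 0.05 rad and angle between the y axis of each of inkstone_mid, palette_mid and the y axis of well, either way round below 0.08 rad and linear speed of each of inkstone, palette below 0.02 m/s and z of palette_mid in the frame of well between 0.023 and 0.028 m and contact force between the fingers and palette below 0.2 N), for 0.2 s.
3. The cover sits flat and square on the palette in the well, let go (horizontal distance between each of inkstone_mid, palette_mid, cover_mid and well below 0.005 m and z of inkstone_mid in the frame of well between 0.007 and 0.012 m and angle between each of inkstone_mid, palette_mid, cover_mid's own z axis and vertical below 0.05 rad and angle between the y axis of each of inkstone_mid, palette_mid, cover_mid and the y axis of well, either way round below 0.08 rad and linear speed of each of inkstone, palette, cover below 0.02 m/s and z of palette_mid in the frame of well between 0.023 and 0.028 m and z of cover_mid in the frame of well between 0.034 and 0.039 m and contact force between the fingers and cover below 0.2 N), for 0.2 s.
At the end, for the whole second after the job is handed in: Inkstone on the well floor, palette on it, cover on top: each within 5 mm of the well's centre, 0.08 rad of its direction, tilt under 0.05 rad (hollows up), height within 2 mm over and 3 mm under; all released and at rest; bolt pushed past 41 of its 45 mm (all of step 3 and contact force between the fingers and inkstone below 0.2 N and contact force between the fingers and palette below 0.2 N and value of joint bolt above 0.041 m); the robot touches nothing.
It fails at once if a piece of the ink set is let fall (dropped from more than about 10 mm) ((contact force between the fingers and inkstone below 0.05 N and linear speed of inkstone above 0.45 m/s) or (contact force between the fingers and palette below 0.05 N and linear speed of palette above 0.45 m/s) or (contact force between the fingers and cover below 0.05 N and linear speed of cover above 0.45 m/s)).
It fails at once if a bystander is pushed more than 30 mm out of its place (distance of any of weight_near, weight_far, ink_dish, phone, seal from where it was at the start of the episode above 0.03 m).
It also fails if it takes over 72 s, if anything falls off the work surface, if the arm or the gripper's body presses on something with over 40 N, if the wrist force passes 120 N, or if a joint passes its speed limit or range.

### The arm

A 7-joint arm with a two-finger parallel gripper is mounted at the origin on the work surface. World frame = base frame: x ahead of the robot, y to its left, z up, the work surface at z = 0. Lengths are in m, angles in rad, forces in N, time in s.
With the tool pointing down it reaches from about 0.35 to 0.9 m from the base axis. Payload 8.1 kg.
Tool frame: the origin (TCP) lies between the finger pads; the fingertips stand 17 mm ahead of it and the grasp point (between the pads) lies 2 mm behind it (manip.tip_extent is the distance from the TCP to the fingertips, in m); z points along the fingers, y is the direction in which the jaws open and shut (so a half turn about z gives the same grasp; the last joint's range is limited). The gripper opens to 92 mm and grips with 3 to 60 N. Pads are 19 mm wide; open, the fingers measure 130 mm over their backs; the gripper's body (75 mm by 190 mm) begins 47 mm behind the grasp point.
Start: joints at [1.085, 0.434, 0.025, 1.573, -0.012, 1.134, -0.075], TCP at [0.233, -0.58, 0.244] pointing down, gripper open.
Joint ranges: [-2.62, 2.62], [-0.44, 2.09], [-1.27, 1.32], [0.08, 2.57], [-1.32, 4.46], [0.12, 2], [-2.74, 2.74]. Speed limits (rad/s): [2.22, 2.22, 3.01, 3.01, 3.14, 3.14, 3.14].

### API

Orientations are given as a rotation vector (axis times angle).
In Python, from workcell import manip gives the robot as it stands. Calls block until the motion is done:
- manip.movep(position, orientation): joint-space move of the TCP to a pose.
- manip.line_to(position, rotation=None, feed=0.15, force_limit=None): straight line of the TCP; rotation=None keeps the orientation; feed is the mean speed in m/s. With force_limit (N) it stops when the force on the tool has changed by that much, and returns True; else False.
- manip.movej(angles): joint-space move.
- manip.set_gripper(opening, effort=None): opening from 0.0 (shut) to 1.0 (fully open); effort is the grip in N (None keeps the last); returns when the fingers have stopped.
- manip.hold(seconds).
- manip.ik(position, orientation): joint angles nearest the present ones, or None.
- manip.get_state(): the state.
- manip.get_image(name): name is "scene" or "top" or "wrist"; returns a dict with "img" (384x512x3 uint8, red, green, blue), "intrinsics" (3x3 intrinsics, pixels), "rvec" (rotation vector, rad) and "tvec" (3), from world to camera coordinates, as OpenCV has them. Camera axes: x right, y down, z forward; pixel columns grow to the right and rows downward; lengths in m; the calibration is good to about 2 mm. A picture is of the moment at which its call begins. There is no depth.
A pose or a line that the arm cannot do raises manip.PlanningError and nothing moves.
- manip.sign_off(): hands the job in, once; it reports no verdict.
Trained networks look in the newest picture that a camera, given by its name, has taken for a name from the list of things; names that differ only in an ending like _2 or _b are one class to them, and where a whole thing is asked for, a point or a joint stands for the part that bears it (a point fixed in the world has none). Each returns a list of dicts, best first, with "confidence" (0 to 1); they miss things now and then, are a little off and sometimes report something else, mostly with a low value. They report only what shows in the picture. A call takes as long as a camera call. They do not tell look-alikes from the thing itself.
- manip.masks_of(camera, query): "mask" (384x512 bool, what is visible of it) and "extent" ([left, top, right, bottom] in pixels, round what is visible of it).
The state is a dict: "clock": time; "joint_positions": joint angles; "joint_velocities": joint speeds; "tau": joint torques, N m; "ee_pos": TCP position; "orientation": TCP orientation; "force": force on the tool from outside, world axes, zero at the start; "moment": the same for the moment, N m; "width": opening from 0.0 (shut) to 1.0 (fully open).
Only numpy, scipy, OpenCV 4.12 (cv2) and the standard library are available. Lean on these libraries where they do the work, as an engineer would, in place of code of your own. Each camera call takes 0.05 s, during which the arm holds its last target.

## Working session

There is one attempt and no reset: what is moved stays moved. The work goes in short steps, each a Python script; the robot and the scene stay as the last script left them, time stands still between calls to the robot, and variables do not carry over. Pictures are saved under pics/ and viewed, and the job is handed in when it is done.

```bash
ls; mkdir -p pics; python3 - <<'E'
from workcell import manip
import cv2
for n in ["scene","top","wrist"]:
    d=manip.get_image(n); cv2.imwrite(f"pics/a_{n}.png",d["img"][:,:,::-1])
    print(n,d["intrinsics"].tolist(),d["rvec"],d["tvec"])
print(manip.get_state()["clock"],manip.get_state()["orientation"],manip.tip_extent)
E
```

```text
pics
scene [[476.771822933289, 0.0, 251.44228777498458], [0.0, 476.771822933289, 196.71380397039107], [0.0, 0.0, 1.0]] [ 0.64998411  2.55651097 -1.22669194] [ 0.47101655 -0.10808761  1.64191582]
top [[406.986485568083, 0.0, 254.9546194631152], [0.0, 406.986485568083, 196.79131709011267], [0.0, 0.0, 1.0]] [ 2.13550237 -2.1864637   0.11532394] [0.01136342 0.51931302 1.18072128]
wrist [[309.79380470980357, 0.0, 258.0635297127106], [0.0, 309.79380470980357, 193.40737606398332], [0.0, 0.0, 1.0]] [-2.38643492  1.61159707  0.2497368 ] [-0.62329764 -0.03917267  0.3933169 ]
0.15 [-3.08311131e+00 -5.97321479e-01  4.99240809e-04] 0.017
```

View pics/a_top.png

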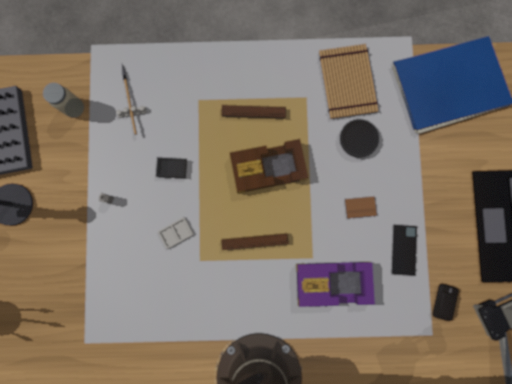

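View pics/a_scene.png

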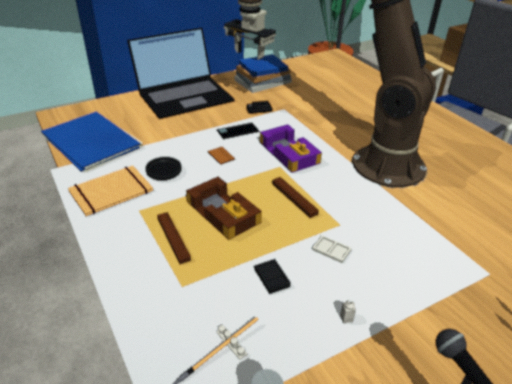

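View pics/a_wrist.png

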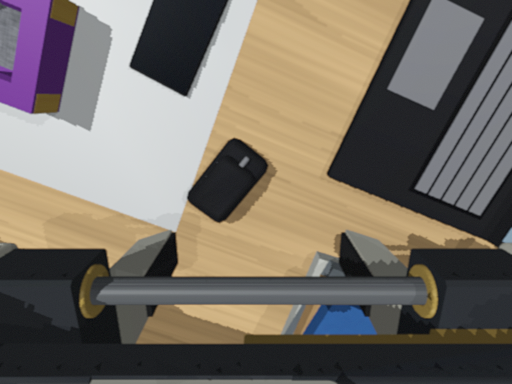

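Top picture: the brown case is at (268,167) with its bolt end to the left. A black slab at (172,168), about 30x21 px, is the inkstone. The phone-like slab is at (404,250). The white two-dish palette is at (178,233) and the plain brown board, the cover, at (361,207). The purple decoy case is at (335,284). Paperweights are at (254,112) and (255,242), the ink dish at (360,139) and the seal at (110,200).

- **Inkstone candidates:** (172,168) or the phone at (404,250). I choose (172,168), since 30 px is about 90 mm.
- **Cover candidates:** (361,207), the bamboo mat at (348,80), or the paperweights. I choose (361,207).
- **Case candidates:** brown (268,167) or purple (335,284). I choose the brown one.

```bash
cat > h.py <<'E'
from workcell import manip
import numpy as np, cv2
from scipy.spatial.transform import Rotation as R
def cam(d): return np.array(d["intrinsics"]),R.from_rotvec(d["rvec"]).as_matrix(),np.array(d["tvec"])
def px2w(d,p,z):
    K,Rm,t=cam(d); p=np.atleast_2d(np.asarray(p,float))
    r=np.c_[p,np.ones(len(p))]@np.linalg.inv(K).T@Rm; c=-Rm.T@t
    return (c+r*((z-c[2])/r[:,2])[:,None])[:,:2]
def w2px(d,P):
    return cv2.projectPoints(np.atleast_2d(np.asarray(P,float)),np.array(d["rvec"]),np.array(d["tvec"]),np.array(d["intrinsics"]),None)[0][:,0]
def ori(a):  # tool down, jaw (tool y) axis along world angle a ; tool z = -z
    y=np.array([np.cos(a),np.sin(a),0]); z=np.array([0,0,-1.]); x=np.cross(y,z)
    return R.from_matrix(np.c_[x,y,z]).as_rotvec()
def save(n,im,s=1): cv2.imwrite(f"pics/{n}.png",cv2.resize(im,None,fx=s,fy=s,interpolation=cv2.INTER_CUBIC)[:,:,::-1])
E
python3 - <<'E'
from h import *
d=manip.get_image("top"); 
save("b_top",d["img"][90:270,90:420],2.4)
for q,z in [("case",0.048),("inkstone_mid",.02),("palette_mid",.012),("cover_mid",.01),("bolt_knob",.06)]:
    for m in manip.masks_of("top",q)[:3]:
        c=cv2.findContours(m["mask"].astype(np.uint8),0,1)[0]; c=max(c,key=cv2.contourArea)[:,0]
        w=px2w(d,c,z)*1000
        print(q,round(m["confidence"],2),m["extent"],cv2.minAreaRect(w.astype(np.float32)))
E
```

```text
case 0.91 [228.0, 135.5, 308.4, 192.1] ((610.4189453125, -39.86384582519531), (127.01148223876953, 213.72134399414062), 8.843890190124512)
case 0.64 [295.0, 262.0, 377.4, 309.6] ((263.9277038574219, -221.8048095703125), (126.14608764648438, 220.03811645507812), 1.3516857624053955)
inkstone_mid 0.74 [157.6, 157.2, 187.7, 177.8] ((618.1383056640625, 252.9144744873047), (97.92947387695312, 66.2468032836914), 86.200439453125)
inkstone_mid 0.43 [239.9, 161.7, 258.7, 174.7] ((609.1930541992188, 17.348642349243164), (18.027931213378906, 58.62066650390625), 10.079703330993652)
palette_mid 0.89 [158.9, 214.6, 191.1, 248.6] ((419.97979736328125, 241.4552764892578), (60.881561279296875, 92.34121704101562), 29.19338035583496)
cover_mid 0.96 [343.7, 194.4, 378.8, 218.7] ((484.47686767578125, -314.8497619628906), (61.76076889038086, 92.23944854736328), 1.6594387292861938)
bolt_knob 0.58 [301.6, 278.7, 322.2, 289.4] ((261.4871520996094, -153.53619384765625), (56.64190673828125, 22.20397186279297), 88.7065658569336)
bolt_knob 0.52 [240.4, 160.9, 257.5, 174.5] ((602.3497924804688, 17.525312423706055), (20.141843795776367, 59.55343246459961), 9.060635566711426)
```

View pics/b_top.png

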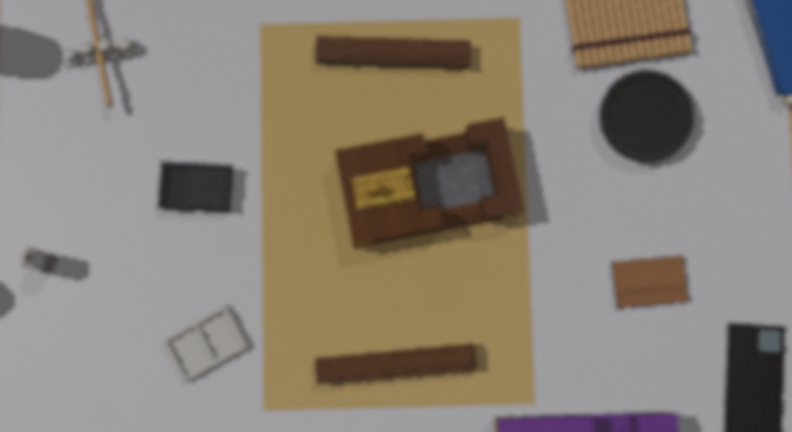

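The crop confirms the choices: a sunken-pool slab at (172,168), a plain board at (361,207) and the brown case with brass bolt. Next, a close wrist view of the case.

```bash
python3 - <<'E'
from h import *
s=manip.get_state(); d=manip.get_image("wrist"); K,Rm,t=cam(d)
T=R.from_rotvec(s["orientation"]).as_matrix()
print("cam in tool",T.T@(-Rm.T@t-s["ee_pos"]),"axes\n",(T.T@Rm.T).round(3))
for a in (np.radians(8.8),np.radians(8.8)+np.pi):
  for p in ([.61,-.06,.3],):
    q=manip.ik(p,ori(a)); print(q)
for p,a in [((.618,.253,.05),-3.8),((.42,.241,.05),29.2),((.484,-.315,.05),1.7),((.61,-.07,.05),8.8)]:
  for k in (0,180):
    q=manip.ik(p,ori(np.radians(a+k))); print(p,a,k,None if q is None else np.round(q,2))
E
```

```text
cam in tool [ 0.08050728 -0.00072156 -0.14278258] axes
 [[-0.    -0.954 -0.3  ]
 [ 1.    -0.    -0.   ]
 [ 0.    -0.3    0.954]]
[ 0.40633532  0.44376653 -0.58844082  1.48311057  0.2506092   1.29047094
 -0.05315957]
[-0.69043875  0.57266748  1.15686453  1.57735533 -0.53400265  1.34543669
 -2.45792353]
(0.618, 0.253, 0.05) -3.8 0 [-0.05  0.8  -0.68  1.6   0.59  0.95 -1.  ]
(0.618, 0.253, 0.05) -3.8 180 [ 0.13  0.97 -1.08  1.58  0.92  1.16  1.92]
(0.42, 0.241, 0.05) 29.2 0 [ 0.11  0.74 -1.06  2.05  0.87  0.89 -0.94]
(0.42, 0.241, 0.05) 29.2 180 [ 0.12  0.75 -1.07  2.05  0.87  0.89  2.2 ]
(0.484, -0.315, 0.05) 1.7 0 [ 0.68  0.6  -0.28  1.86  0.24  0.71  0.29]
(0.484, -0.315, 0.05) 1.7 180 [ 0.25  0.6   0.33  1.9  -0.3   0.68 -2.35]
(0.61, -0.07, 0.05) 8.8 0 [ 0.39  0.7  -0.55  1.75  0.47  0.82 -0.22]
(0.61, -0.07, 0.05) 8.8 180 [-0.63  0.95  1.14  1.84 -1.    1.07 -2.07]
```

```bash
python3 - <<'E'
from h import *
a=np.radians(8.8)
manip.movep([.613,-.06,.25],ori(a))
d=manip.get_image("wrist"); save("c_case",d["img"],1.5)
s=manip.get_state(); print(s["clock"],s["ee_pos"])
import pickle; pickle.dump(d,open("case.pkl","wb"))
E
```

```text
2.8417 [ 0.61289246 -0.06154749  0.24985408]
```

View pics/c_case.png

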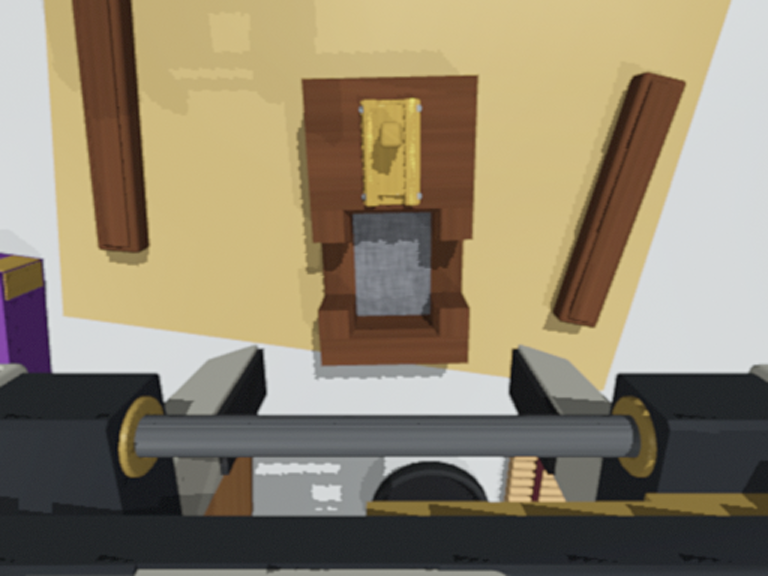

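Wrist view of the case: outer top corners (1.5x px) are near (303,79), (477,75), (467,362) and (321,365). The bolt is drawn back and the well is empty. Zooming in for precise corners.

```bash
python3 - <<'E'
import pickle,cv2,numpy as np
from h import *
d=pickle.load(open("case.pkl","rb")); im=d["img"]
c0=np.array([[303,79],[477,75],[467,362],[321,365]])/1.5
tiles=[]
for c in c0:
    x,y=(c-12).astype(int); t=cv2.resize(im[y:y+24,x:x+24],(380,380),interpolation=cv2.INTER_NEAREST); 
    cv2.putText(t,f"{x},{y}",(5,20),0,.6,(0,255,0),1); tiles.append(t)
cv2.imwrite("pics/c_cor.png",np.vstack([np.hstack(tiles[:2]),np.hstack(tiles[2:])])[:,:,::-1][:760].copy()) 
P=[(-60,107.5),(60,107.5),(60,-107.5),(-60,-107.5)]
from scipy.optimize import least_squares
def model(v,P,z):
    c,s=np.cos(v[2]),np.sin(v[2]); P=np.array(P)/1000
    return np.c_[v[0]+c*P[:,0]-s*P[:,1],v[1]+s*P[:,0]+c*P[:,1],np.full(len(P),z)]
f=lambda v:(w2px(d,model(v,P,.048))-c0).ravel()
r=least_squares(f,[.61,-.04,.15]); print(r.x,np.degrees(r.x[2]),r.fun.round(2))
print(px2w(d,c0,.048))
E
```

```text
[ 0.61268876 -0.04355291  0.16909598] 9.688486149704143 [-0.98 -0.22  0.79  0.09  0.34  0.37 -0.11 -0.03]
[[ 0.53646318  0.05226594]
 [ 0.65293136  0.07247741]
 [ 0.68941222 -0.13900009]
 [ 0.57177282 -0.15964294]]
```

View pics/c_cor.png

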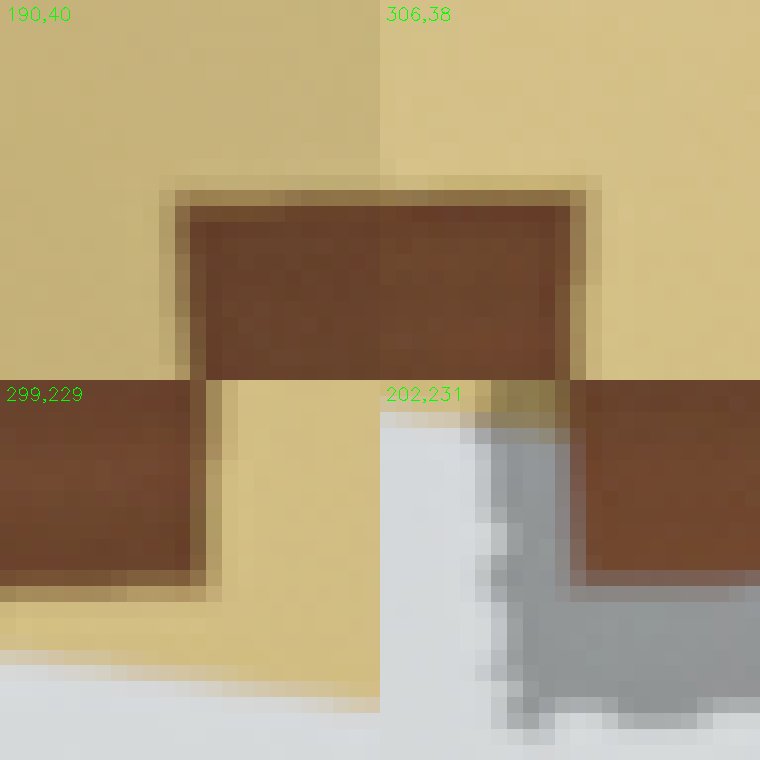

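```bash
cat >> h.py <<'E'
from scipy.optimize import least_squares
def model(v,P,z):
    c,s=np.cos(v[2]),np.sin(v[2]); P=np.array(P)/1000
    return np.c_[v[0]+c*P[:,0]-s*P[:,1],v[1]+s*P[:,0]+c*P[:,1],np.full(len(P),z)]
def fit(d,px,P,z,v0):
    r=least_squares(lambda v:(w2px(d,model(v,P,z))-px).ravel(),v0); return r.x,r.fun
E
python3 - <<'E'
import pickle
from h import *
d=pickle.load(open("case.pkl","rb"))
c=np.array([[201.0,51.8],[318.,49.8],[311.45,241.6],[213.6,243.6]])
P=[(-60,107.5),(60,107.5),(60,-107.5),(-60,-107.5)]
v,f=fit(d,c,P,.048,[.61,-.04,.15]); print(v,np.degrees(v[2]),f.round(2))
w=model(v,[(0,-32.5)],0); print("well",w)
# project well rim at floor to verify
t=d["img"].copy()
big=cv2.resize(t,None,fx=3,fy=3,interpolation=cv2.INTER_CUBIC)
def poly(P,z,col):
    q=((w2px(d,model(v,P,z))+.5)*3).astype(int); cv2.polylines(big,[q],True,col,1)
poly(P,.048,(0,255,0))
poly([(-32,-79.5),(32,-79.5),(32,14.5),(-32,14.5)],.006,(0,255,255))
poly([(-36,-83.5),(36,-83.5),(36,18.5),(-36,18.5)],.048,(255,0,255))
cv2.imwrite("pics/c_ov.png",big[100:700,500:1050][:,:,::-1])
E
```

```text
[ 0.61228721 -0.04336844  0.16929621] 9.699958517364584 [-0.38  0.4   0.42  0.02 -0.05 -0.09  0.   -0.47]
well [[ 0.61776309 -0.07540381  0.        ]]
```

View pics/c_ov.png

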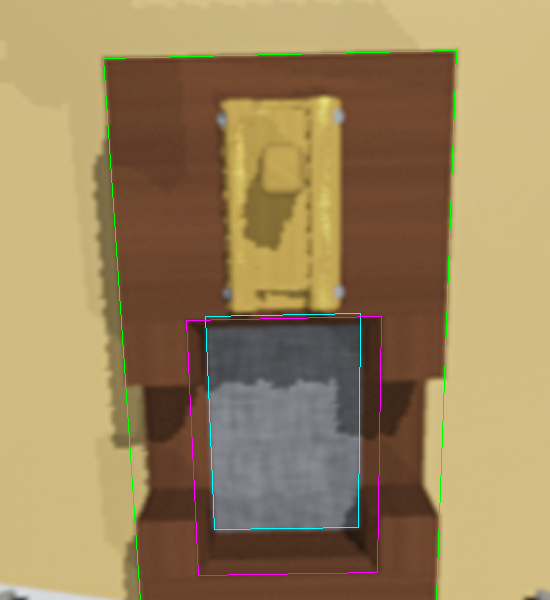

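The overlay fits the outer rim and well floor to within a pixel, so the well is at (0.6178,-0.0754) with yaw 9.70°. Next, the inkstone.

```bash
cat >> h.py <<'E'
import pickle
def look(name,xy,deg,z):
    manip.movep([xy[0],xy[1],z],ori(np.radians(deg)))
    d=manip.get_image("wrist"); pickle.dump(d,open(name+".pkl","wb"))
    return d
def tiles(name,d,v,z,h=14):
    c0=w2px(d,model(v,[(-30,45),(30,45),(30,-45),(-30,-45)],z)); ts=[]
    for c in c0:
        x,y=np.clip((c-h).astype(int),0,None); n=2*h
        t=cv2.resize(d["img"][y:y+n,x:x+n],(380,380),interpolation=cv2.INTER_NEAREST)
        cv2.putText(t,f"{x},{y} s{380/n:.2f}",(5,20),0,.6,(0,255,0),1); ts.append(t)
    cv2.imwrite(f"pics/{name}.png",np.vstack([np.hstack(ts[:2]),np.hstack(ts[3:]+ts[2:3])])[:600,:,::-1] if 0 else cv2.resize(np.vstack([np.hstack(ts[:2]),np.hstack([ts[3],ts[2]])]),(600,600))[:,:,::-1])
E
python3 - <<'E'
from h import *
d=look("ink",(.618,.253+.014),-3.8,.22)
save("d_ink",d["img"],1.5); tiles("d_cor",d,(.618,.253,np.radians(-3.8)),.02)
print(manip.get_state()["clock"])
for m in manip.masks_of("wrist","inkstone_mid")[:2]:
    c=max(cv2.findContours(m["mask"].astype(np.uint8),0,1)[0],key=cv2.contourArea)[:,0]
    print(m["confidence"],m["extent"],cv2.minAreaRect((px2w(d,c,.02)*1000).astype(np.float32)))
E
```

```text
4.1333
0.83 [229.2, 142.7, 284.4, 216.6] ((618.3737182617188, 253.06202697753906), (92.54138946533203, 61.404178619384766), 85.9643783569336)
```

View pics/d_ink.png

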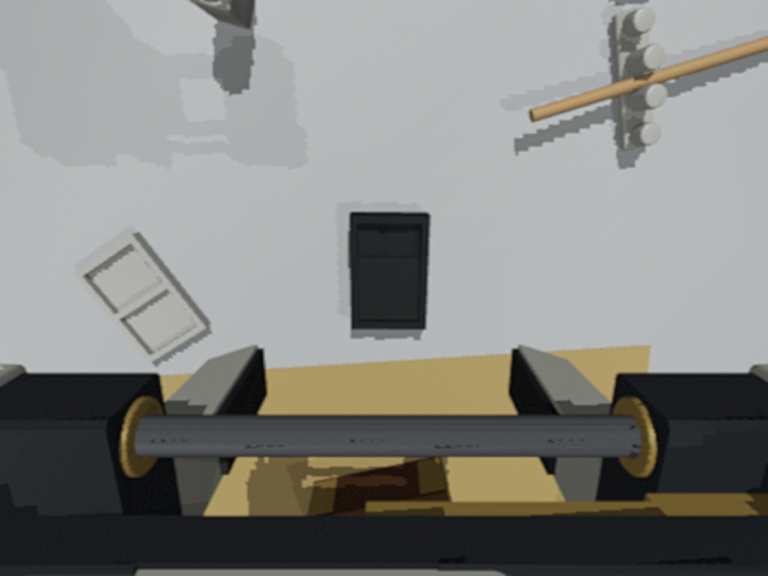

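View pics/d_cor.png

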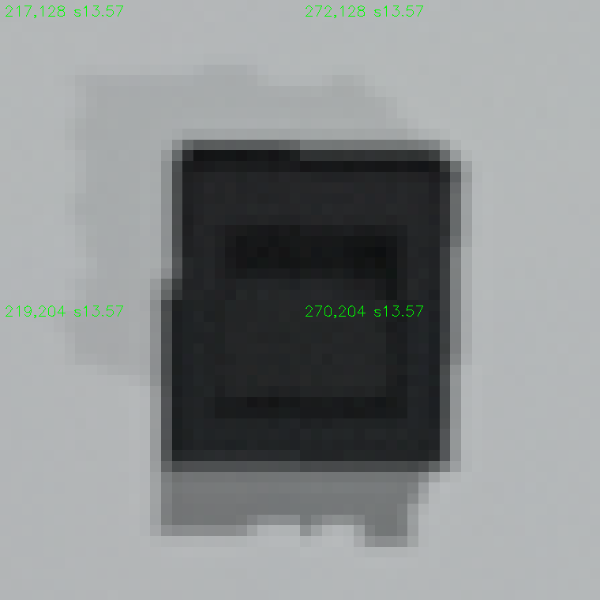

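```bash
python3 - <<'E'
from h import *
d=pickle.load(open("ink.pkl","rb"))
c=np.array([[233.0,143.6],[285.7,143.6],[283.2,218.9],[234,218.9]])
P=[(-30,45),(30,45),(30,-45),(-30,-45)]
v,f=fit(d,c,P,.02,[.618,.253,-.06]); print(v,np.degrees(v[2]),f.round(2))
E
```

```text
[ 0.61795069  0.25166676 -0.07480249] -4.285866743723151 [-0.93 -0.35  0.74 -0.01  0.69  0.4  -0.49  0.11]
```

```bash
cat >> h.py <<'E'
def grasp(x,y,yaw,z,eff=25,up=.12):
    o=ori(yaw)
    manip.movep([x,y,z+.06],o); manip.line_to([x,y,z],o,feed=.1)
    manip.set_gripper(0.0,eff)
    print("w",manip.get_state()["width"]*92)
    manip.line_to([x,y,z+up],o,feed=.12)
    s=manip.get_state(); print(s["clock"],s["force"].round(2),s["ee_pos"],s["width"]*92)
E
python3 - <<'E'
from h import *
grasp(.61795,.25167,-.0748,.021)
d=manip.get_image("wrist"); pickle.dump(d,open("inkheld.pkl","wb")); save("e_held",d["img"],1.5)
E
```

```text
w 59.64838219543184
7.3083 [ 0.42  0.78 -2.27] [0.61748713 0.25126016 0.14001975] 59.96970514614111
```

View pics/e_held.png

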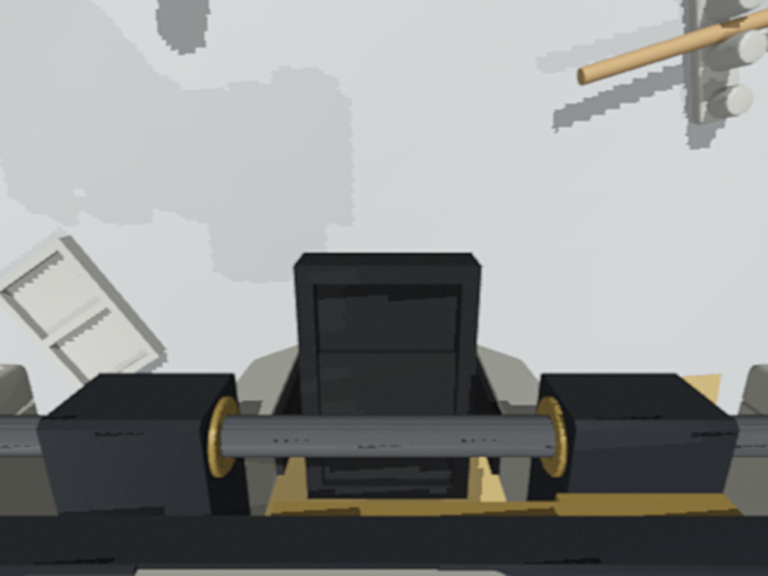

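```bash
cat >> h.py <<'E'
def held(name,d,s,h,below,dy=0,dyaw=0):
    """overlay predicted part (underside 'below' m under TCP) on held picture"""
    o=R.from_rotvec(s["orientation"]).as_matrix(); yaw=np.arctan2(o[1,1],o[0,1])
    p=s["ee_pos"]; big=cv2.resize(d["img"],None,fx=3,fy=3,interpolation=cv2.INTER_CUBIC)
    v=(p[0]-np.sin(yaw)*dy,p[1]+np.cos(yaw)*dy,yaw+dyaw)
    for z,col in ((p[2]-below,(0,255,255)),(p[2]-below+h,(0,255,0))):
        q=((w2px(d,model(v,[(-30,45),(30,45),(30,-45),(-30,-45)],z))+.5)*3).astype(int); cv2.polylines(big,[q],True,col,1)
    cv2.imwrite(f"pics/{name}.png",big[440:1040,400:1150][:,:,::-1])
E
python3 - <<'E'
from h import *
d=pickle.load(open("inkheld.pkl","rb")); s=manip.get_state()
held("e_ov",d,s,.02,.021)
E
```

```text
(no output)
```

View pics/e_ov.png

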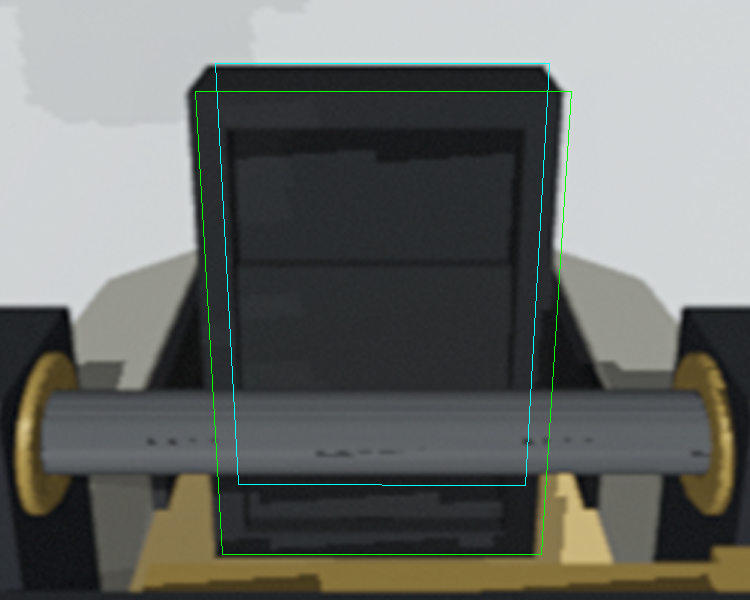

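```bash
python3 - <<'E'
from h import *
yaw=np.radians(9.7); o=ori(yaw)
manip.movep([.6178,-.0754,.13],o); manip.line_to([.6178,-.0754,.078],o,feed=.1)
d=manip.get_image("wrist"); s=manip.get_state(); pickle.dump((d,s),open("hov1.pkl","wb"))
print(s["clock"],s["ee_pos"],s["force"].round(2))
v=(.61229,-.04337,.1693)
big=cv2.resize(d["img"],None,fx=1.5,fy=1.5,interpolation=cv2.INTER_CUBIC)
q=((w2px(d,model(v,[(-60,107.5),(60,107.5),(60,-107.5),(-60,-107.5)],.048))+.5)*1.5).astype(int); cv2.polylines(big,[q],True,(0,255,0),1)
p=s["ee_pos"]
for z in (p[2]-.021,p[2]-.001):
  q=((w2px(d,model((p[0],p[1],yaw),[(-30,45),(30,45),(30,-45),(-30,-45)],z))+.5)*1.5).astype(int); cv2.polylines(big,[q],True,(255,0,255),1)
cv2.imwrite("pics/f_hov.png",big[:,:,::-1])
E
```

```text
9.3167 [ 0.61838525 -0.0750787   0.0786071 ] [ 0.51 -0.03 -3.25]
```

View pics/f_hov.png

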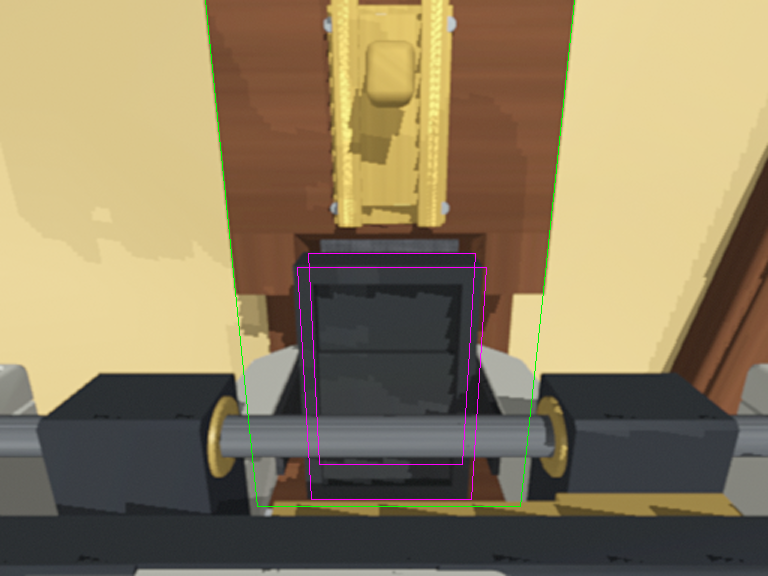

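```bash
cat >> h.py <<'E'
def edge(g,row,c,w=7):
    x=np.arange(int(c)-w,int(c)+w+1); p=cv2.GaussianBlur(g,(3,1),0)[row,x].astype(float); gr=np.abs(np.diff(p)); k=gr.argmax()
    sl=slice(max(k-2,0),k+3); return (gr[sl]*(x[:-1][sl]+.5)).sum()/gr[sl].sum()
def edgeline(g,rows,cfun,w=7):
    r=np.array(list(rows)); u=np.array([edge(g,k,cfun(k),w) for k in r]); 
    for _ in range(3):
        p=np.polyfit(r,u,1); e=np.abs(u-np.polyval(p,r)); m=e<=np.percentile(e,80); r,u=r[m],u[m]
    return p,e.max()
E
python3 - <<'E'
from h import *
d,s=pickle.load(open("hov1.pkl","rb")); g=d["img"].astype(np.float32).sum(2)
v=(.61229,-.04337,.1693)
def seg(A,B,z):
    a,b=w2px(d,model(v,[A,B],z)); return lambda r: a[0]+(b[0]-a[0])*(r-a[1])/(b[1]-a[1])
L=seg((-60,107.5),(-60,-107.5),.048); Rr=seg((60,107.5),(60,-107.5),.048)
for nm,f,rows in (("L",L,range(20,185,5)),("R",Rr,range(20,185,5))):
    p,e=edgeline(g,rows,f,5); print(nm,e,[(r,round(np.polyval(p,r)-f(r),2)) for r in (20,100,180)])
for nm,c in (("pl",198),("pr",319.5)):
    p,e=edgeline(g,range(181,226,3),lambda r:c+(r-175)*(.08 if nm=="pl" else -.08),6); print(nm,e,p,np.polyval(p,[180,225]))
# predicted part top lines
vp=(s["ee_pos"][0],s["ee_pos"][1],np.arctan2(*R.from_rotvec(s["orientation"]).as_matrix()[[1,0],1]))
print(np.degrees(vp[2]))
for x in (-30,30):
    a,b=w2px(d,model(vp,[(x,45),(x,-45)],s["ee_pos"][2]-.001)); print([a[0]+(b[0]-a[0])*(r-a[1])/(b[1]-a[1]) for r in (180,225)])
E
```

```text
L 0.04022695632028217 [(20, np.float64(-1.03)), (100, np.float64(-0.78)), (180, np.float64(-0.52))]
R 0.07848858629512279 [(20, np.float64(0.75)), (100, np.float64(0.79)), (180, np.float64(0.84))]
pl 0.23694618361247421 [5.28384483e-02 1.85415973e+02] [194.92689322 197.30462339]
pr 0.23051910475538762 [-1.05503892e-01  3.41584038e+02] [322.59333702 317.84566188]
9.7156511892118
[np.float64(198.2532885898381), np.float64(200.9409414908197)]
[np.float64(323.6262533060025), np.float64(320.677105433662)]
```

```bash
cat >> h.py <<'E'
YAW=.1693
def place(x,y,z,yaw=YAW,fl=8,zfree=.0):
    o=ori(yaw)
    # correct steady-state error at hover
    s=manip.get_state(); 
    cx,cy=x,y
    for _ in range(2):
        manip.line_to([cx,cy,s["ee_pos"][2]],o,feed=.05); manip.hold(.15)
        p=manip.get_state()["ee_pos"]; cx+=x-p[0]; cy+=y-p[1]
    manip.line_to([cx,cy,z+.008],o,feed=.08,force_limit=12) and print("contact early")
    p=manip.get_state(); print("pre",p["ee_pos"],p["force"].round(2),p["clock"])
    return cx,cy
E
python3 - <<'E'
from h import *
print(place(.61898,-.07483,.027))
E
```

```text
pre [ 0.61910704 -0.07463103  0.03490811] [ 0.92 -0.35 -1.79] 10.8083
(np.float64(0.6189894208182313), np.float64(-0.07482240594474497))
```

```bash
python3 - <<'E'
from h import *
r=manip.line_to([.61899,-.07482,.0255],feed=.03,force_limit=5)
s=manip.get_state(); print(r,s["ee_pos"],s["force"].round(2),s["clock"])
d=manip.get_image("wrist"); save("g_in",d["img"],1.5)
E
```

```text
True [ 0.61961909 -0.07483361  0.02680313] [0.24 1.26 3.71] 11.1417
```

View pics/g_in.png

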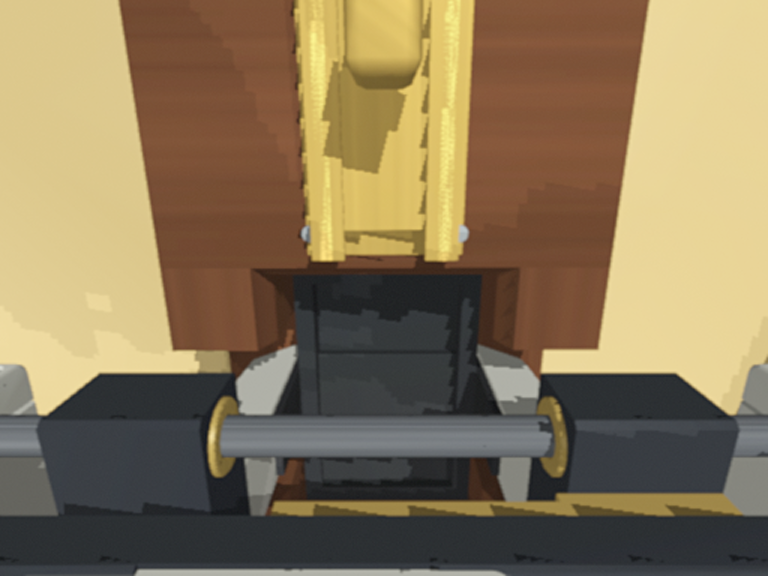

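Contact came at z=0.0268, as expected for the floor, and the inkstone sits between the walls. Releasing it and moving on to the palette.

```bash
python3 - <<'E'
from h import *
manip.set_gripper(1.0); manip.hold(.3)
manip.line_to([.619,-.0748,.13],feed=.15)
manip.movep([.6178-.0025,-.0754+.0145,.25],ori(YAW))
d=manip.get_image("wrist"); s=manip.get_state(); pickle.dump((d,s),open("well1.pkl","wb")); save("g_rel",d["img"][100:260,170:350],4)
a=29.2; r=np.radians(a)
print(manip.get_state()["clock"])
d=look("pal",(.420-.014*np.sin(r),.2415+.014*np.cos(r)),a,.21)
save("h_pal",d["img"],1.5); tiles("h_cor",d,(.420,.2415,r),.012); print(manip.get_state()["clock"])
E
```

```text
13.65
15.1
```

View pics/g_rel.png

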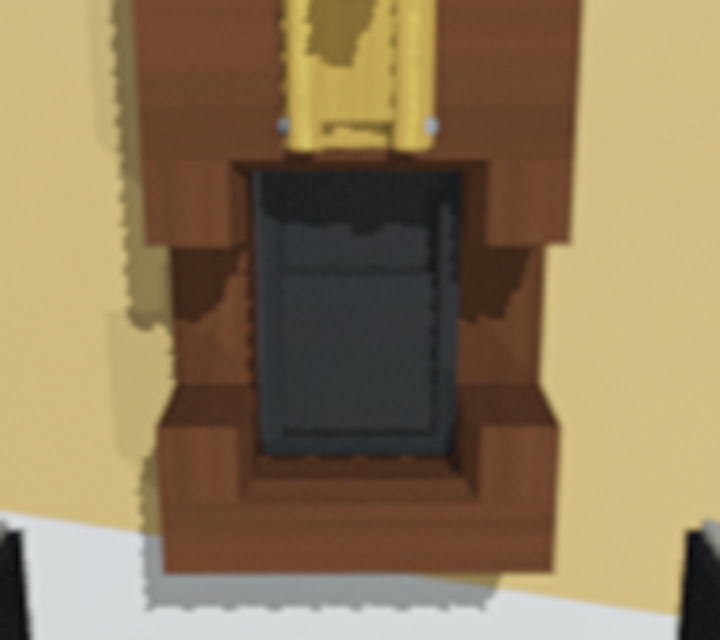

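View pics/h_cor.png

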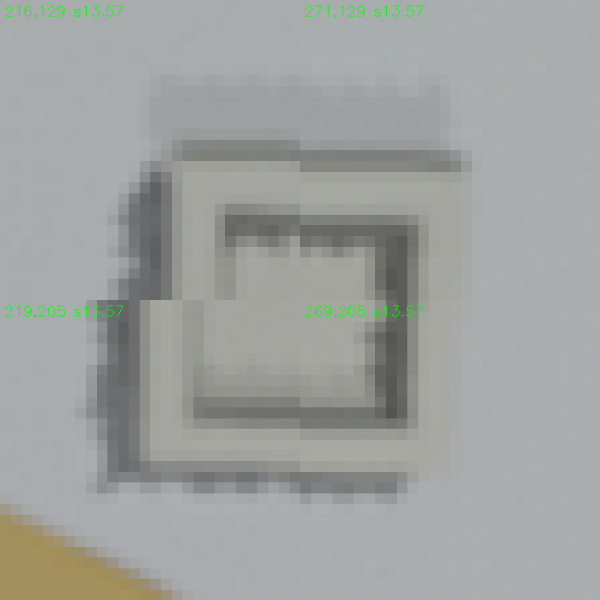

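View pics/h_pal.png

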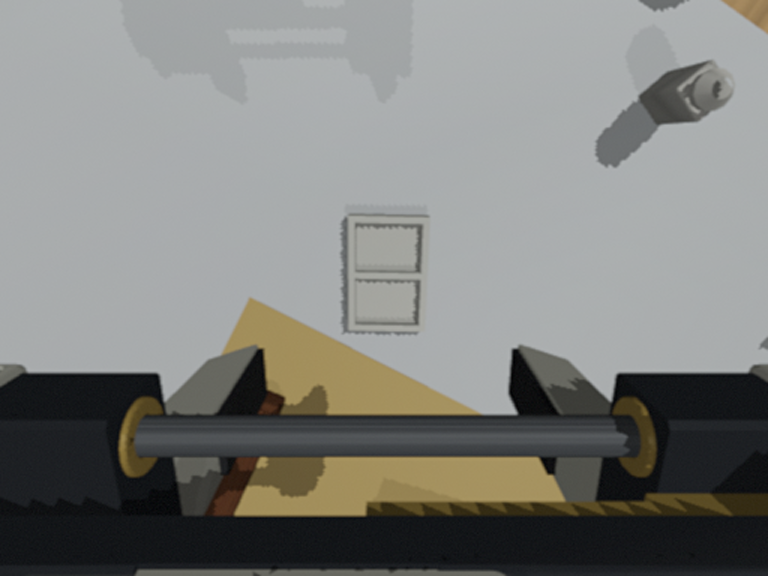

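Inkstone view: it sits flat and square in the well, spanning crop x 257–460 and y 170–452, evenly between the walls. Palette corners were read off the tiles; next I grasp it.

```bash
python3 - <<'E'
from h import *
d=pickle.load(open("pal.pkl","rb"))
c=np.array([[231.6,143.4],[286.1,144.4],[282.8,220.6],[232.1,220.2]])
P=[(-30,45),(30,45),(30,-45),(-30,-45)]
v,f=fit(d,c,P,.012,[.42,.2415,.51]); print(v,np.degrees(v[2]),f.round(2))
yaw=v[2]; v[:2]+=.0013*np.array([np.cos(yaw),np.sin(yaw)])
grasp(v[0],v[1],yaw,.0195,20)
d=manip.get_image("wrist"); s=manip.get_state(); pickle.dump((d,s),open("palheld.pkl","wb"))
held("i_ov",d,s,.012,.0195)
E
```

```text
[0.42015857 0.24098406 0.490083  ] 28.079687728631274 [-0.11  0.24  0.03  0.15  0.01 -0.04  0.08 -0.42]
w 59.85155027431593
18.2 [-0.3   0.23 -0.72] [0.42094193 0.24120898 0.13883197] 59.733610254868225
```

View pics/i_ov.png

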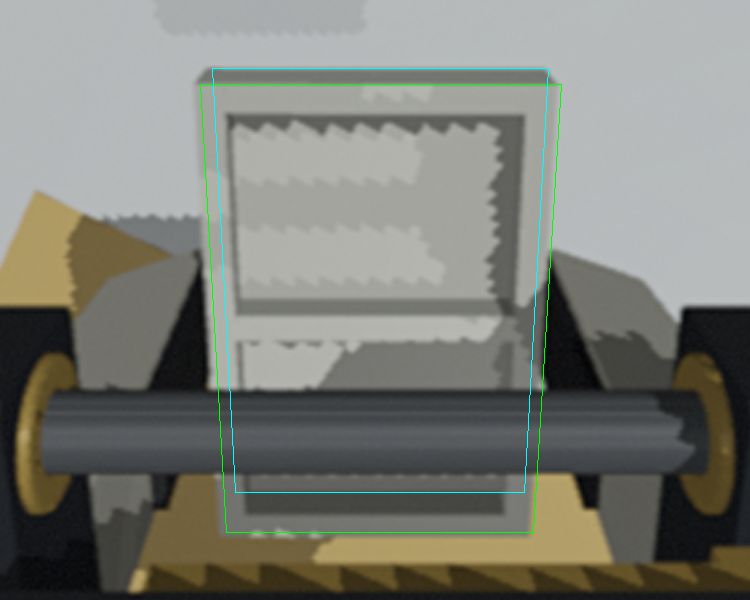

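```bash
python3 - <<'E'
from h import *
manip.movep([.619,-.0748,.15],ori(YAW)); manip.line_to([.619,-.0748,.08],feed=.12)
c=place(.6190,-.0748,.0455)
r=manip.line_to([c[0],c[1],.0435],feed=.03,force_limit=4)
s=manip.get_state(); print(r,s["ee_pos"],s["force"].round(2),s["clock"])
d=manip.get_image("wrist"); save("j_in",d["img"],1.5)
E
```

```text
pre [ 0.61863401 -0.07471192  0.0527922 ] [ 0.6  -0.37 -0.62] 21.6667
True [ 0.61953408 -0.07477849  0.04512759] [ 0.36 -0.04  2.51] 22.0
```

View pics/j_in.png

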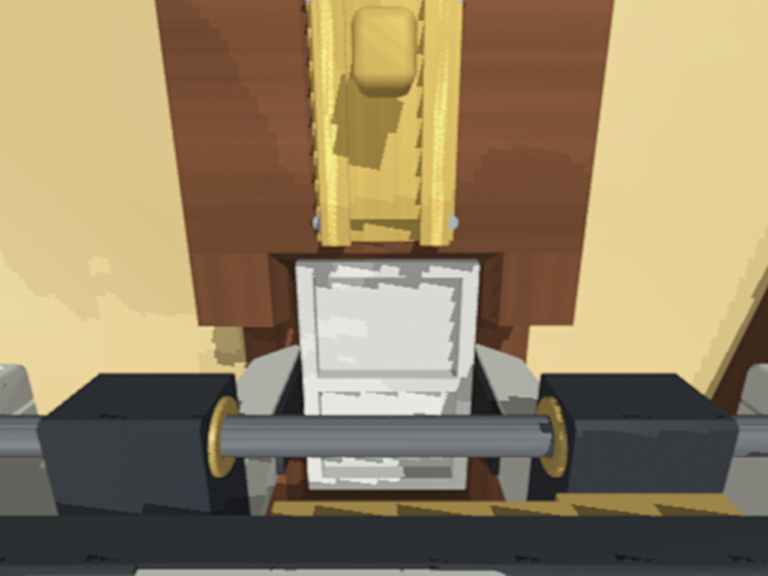

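The palette is seated at z=0.0451 (0.0455 expected), centred between the walls. I release it and go to the cover.

```bash
python3 - <<'E'
from h import *
manip.set_gripper(1.0); manip.hold(.3)
manip.line_to([.619,-.0748,.15],feed=.15)
manip.movep([.6178-.0025,-.0754+.0145,.25],ori(YAW))
d=manip.get_image("wrist"); save("k_rel",d["img"][100:260,170:350],4)
a=1.7; r=np.radians(a)
d=look("cov",(.4845,-.315+.014),a,.21)
save("l_cov",d["img"],1.5); tiles("l_cor",d,(.4845,-.315,r),.010); print(manip.get_state()["clock"])
E
```

```text
25.575
```

View pics/k_rel.png

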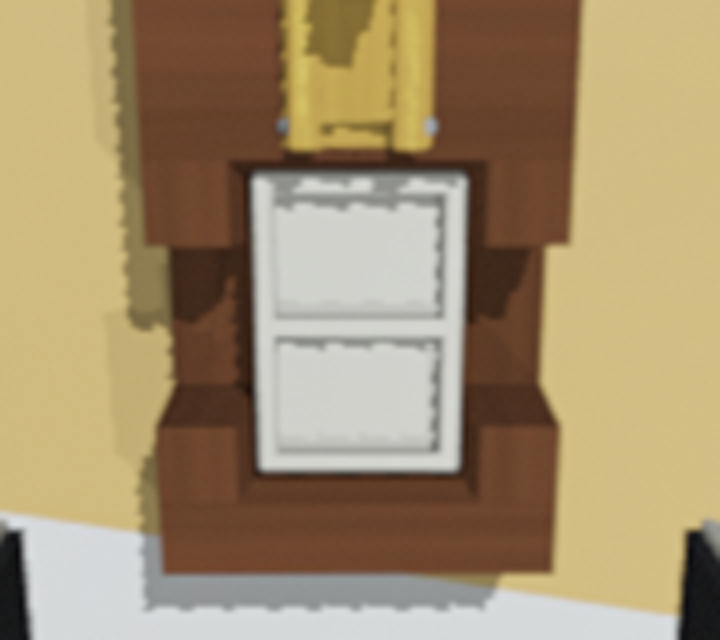

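View pics/l_cor.png

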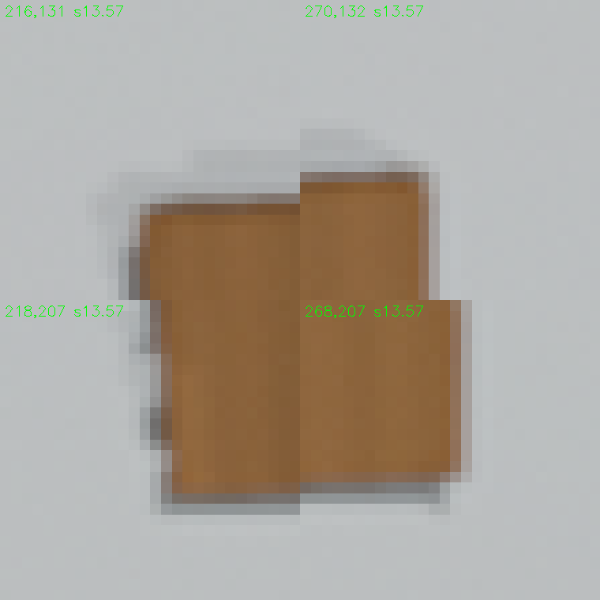

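View pics/l_cov.png

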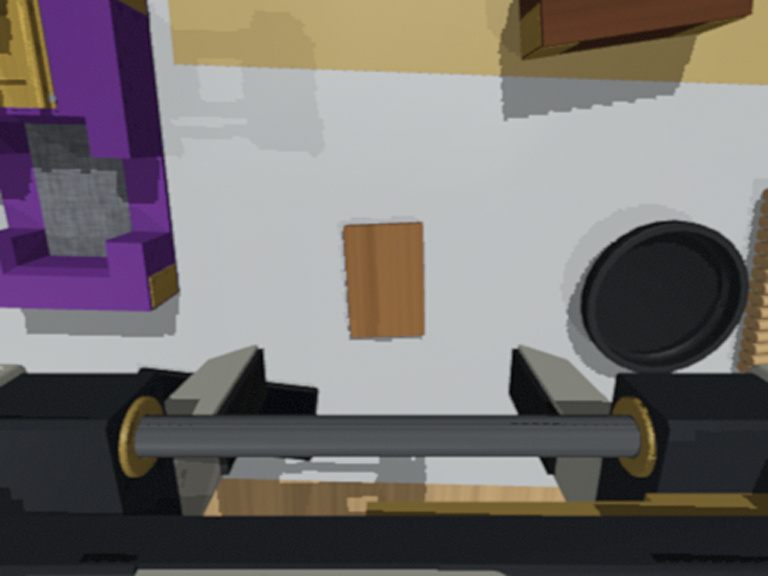

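```bash
python3 - <<'E'
from h import *
d=pickle.load(open("cov.pkl","rb"))
c=np.array([[229.0,150.4],[281.2,148.6],[282.0,223.3],[233.4,224.5]])
P=[(-30,45),(30,45),(30,-45),(-30,-45)]
v,f=fit(d,c,P,.010,[.4845,-.315,.03]); print(v,np.degrees(v[2]),f.round(2))
yaw=v[2]; v[:2]+=.0013*np.array([np.cos(yaw),np.sin(yaw)])
grasp(v[0],v[1],yaw,.019,15)
d=manip.get_image("wrist"); s=manip.get_state(); pickle.dump((d,s),open("covheld.pkl","wb"))
held("m_ov",d,s,.010,.019)
E
```

```text
[ 0.48331665 -0.31867664  0.06347151] 3.6366496197647447 [-0.9  -0.26  0.9  -0.17  0.75  0.15 -0.75  0.44]
w 59.99549583092228
28.675 [ 0.6   0.64 -0.66] [ 0.48408101 -0.31843398  0.13820546] 59.79256434480883
```

View pics/m_ov.png

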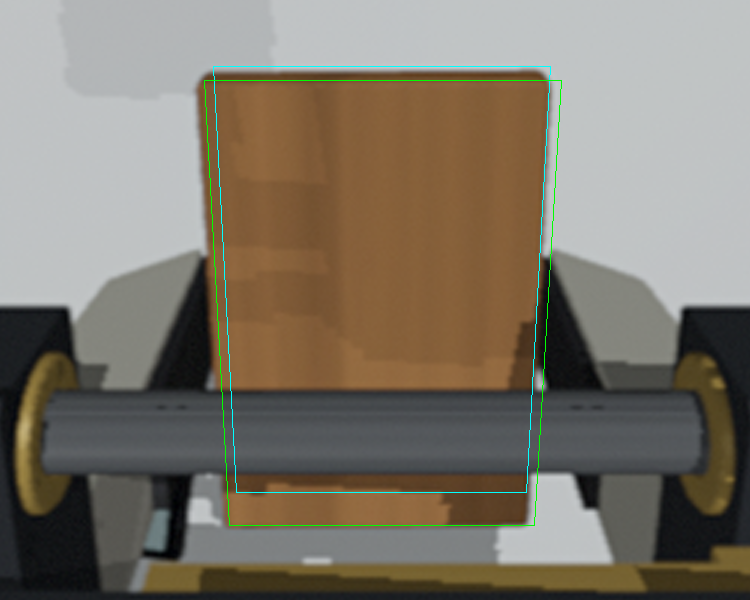

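```bash
python3 - <<'E'
from h import *
manip.movep([.619,-.0746,.16],ori(YAW)); manip.line_to([.619,-.0746,.085],feed=.12)
c=place(.6190,-.0746,.057)
r=manip.line_to([c[0],c[1],.0545],feed=.03,force_limit=3)
s=manip.get_state(); print(r,s["ee_pos"],s["force"].round(2),s["clock"])
d=manip.get_image("wrist"); save("n_in",d["img"],1.5)
E
```

```text
pre [ 0.61841972 -0.0745825   0.06404323] [ 0.65  0.01 -0.25] 31.7917
True [ 0.61938819 -0.07455175  0.05648006] [0.57 0.39 1.46] 32.125
```

View pics/n_in.png

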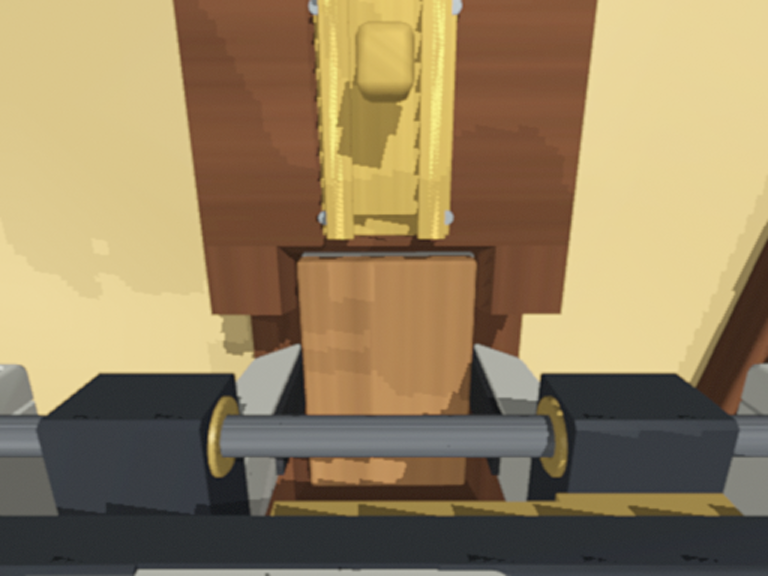

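The cover is seated at z=0.0565 (0.057 expected). I release it, check, and locate the knob.

```bash
python3 - <<'E'
from h import *
manip.set_gripper(1.0); manip.hold(.3)
manip.line_to([.619,-.0748,.15],feed=.15)
x,y=model((.6191,-.075,YAW),[(0,60)],0)[0,:2]
manip.movep([x,y,.22],ori(YAW))
d=manip.get_image("wrist"); s=manip.get_state(); pickle.dump((d,s),open("bolt.pkl","wb")); 
big=d["img"].copy()
print(s["clock"],w2px(d,model((.6178,-.0754,YAW),[(0,y) for y in (70,80,90,100,110,120)],.0785)).round(1).tolist())
save("o_bolt",d["img"],1.5)
x0,y0=w2px(d,model((.6178,-.0754,YAW),[(0,95)],.0785))[0].astype(int)-40
print(x0,y0); save("o_crop",d["img"][y0:y0+75,x0:x0+80],8)
E
```

```text
34.475 [[257.8, 177.1], [257.8, 166.7], [257.8, 156.2], [257.9, 145.4], [257.9, 134.4], [257.9, 123.1]]
217 110
```

View pics/o_bolt.png

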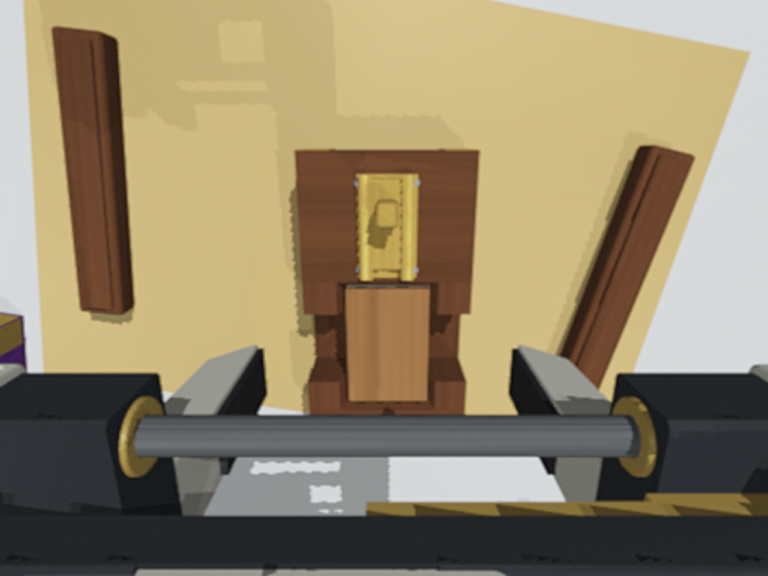

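View pics/o_crop.png

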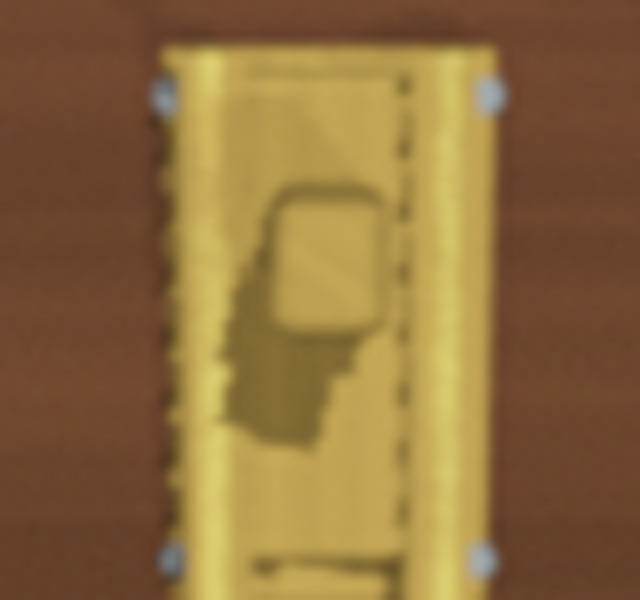

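The cover lies flush and square. The knob top centre is at about (257.5,142.3), so 103 mm from the well along +y. I'll push it with shut fingers from behind, tips at z=0.062 to stay above the 56 mm rails.

```bash
python3 - <<'E'
from h import *
V=(.6190,-.0750,YAW); o=ori(YAW)
P=lambda y:model(V,[(0,y)],0)[0,:2]
def go(y,z,**k): p=P(y); r=manip.line_to([p[0],p[1],z],o,**k); s=manip.get_state(); q=s["ee_pos"][:2]-np.array(V[:2]); print(r,"y",round((-np.sin(YAW)*q[0]+np.cos(YAW)*q[1])*1000,1),s["ee_pos"].round(4),s["force"].round(2),s["clock"]); return r
manip.set_gripper(0.0,20)
p=P(131); manip.movep([p[0],p[1],.13],o)
go(131,.079,feed=.1,force_limit=8)
go(100,.079,feed=.06,force_limit=15)
go(72,.079,feed=.04,force_limit=12)
E
```

```text
False y 131.0 [0.5973 0.0541 0.0794] [ 0.8   0.6  -1.14] 37.1083
False y 99.5 [0.602  0.023  0.0788] [ 0.52 -0.29 -0.51] 37.775
True y 83.2 [0.6047 0.0069 0.0788] [0.02 3.02 2.28] 38.2833
```

```bash
python3 - <<'E'
from h import *
s=manip.get_state(); print(s["force"].round(2),s["clock"])
d=manip.get_image("scene"); p=w2px(d,[.61,-.04,.05])[0].astype(int); print(p)
save("p_s",d["img"][max(p[1]-75,0):p[1]+75,p[0]-100:p[0]+100],4)
d=manip.get_image("wrist"); save("p_w",d["img"],1.5)
E
```

```text
[0.02 3.02 2.28] 38.2833
[223 199]
```

View pics/p_s.png

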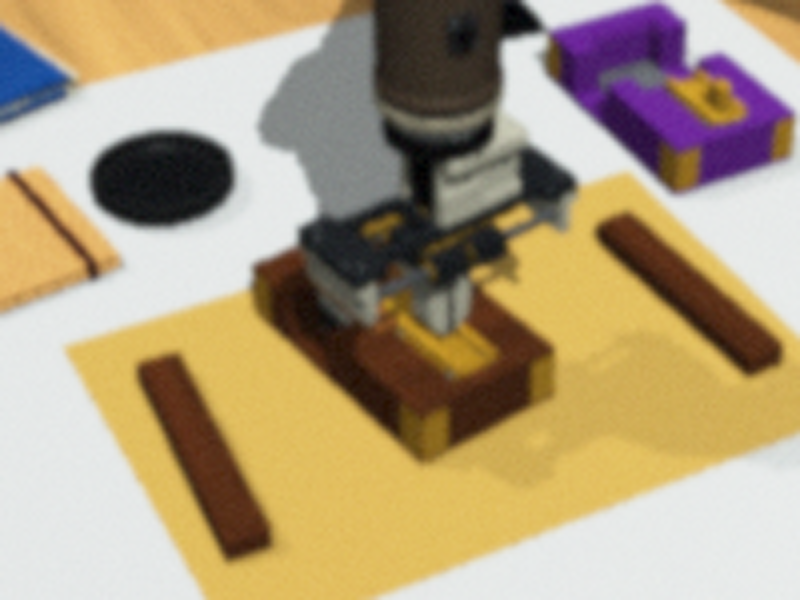

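View pics/p_w.png

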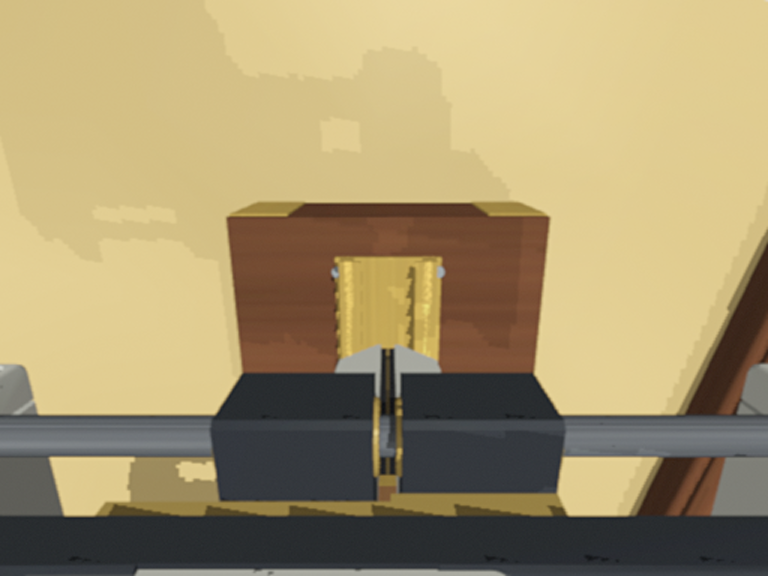

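The shut fingers are pushing the knob, which is hidden behind them. They stopped on the force limit at about 83 mm, so I keep pushing gently.

```bash
python3 - <<'E'
from h import *
V=(.6190,-.0750,YAW); o=ori(YAW)
P=lambda y:model(V,[(0,y)],0)[0,:2]
def go(y,z,**k): p=P(y); r=manip.line_to([p[0],p[1],z],o,**k); s=manip.get_state(); q=s["ee_pos"][:2]-np.array(V[:2]); print(r,"y",round((-np.sin(YAW)*q[0]+np.cos(YAW)*q[1])*1000,1),s["ee_pos"].round(4),s["force"].round(2),s["clock"]); return r
go(72,.079,feed=.02,force_limit=20)
manip.hold(.2); print(manip.get_state()["force"].round(2))
E
```

```text
True y 83.2 [0.6043 0.0069 0.0784] [0.24 2.18 1.3 ] 38.8083
[0.35 0.44 0.22]
```

```bash
python3 - <<'E'
from h import *
V=(.6190,-.0750,YAW); o=ori(YAW)
P=lambda y:model(V,[(0,y)],0)[0,:2]
p=P(100); manip.line_to([p[0],p[1],.079],o,feed=.1); manip.line_to([p[0],p[1],.15],o,feed=.15)
p=P(60); manip.movep([p[0],p[1],.22],o)
d=manip.get_image("wrist"); s=manip.get_state(); pickle.dump((d,s),open("bolt2.pkl","wb")); print(s["clock"])
print(w2px(d,model((.6178,-.0754,YAW),[(0,y) for y in (45,50,55,60,65,70)],.0785)).round(1).tolist(), "tip:",w2px(d,model((.6178,-.0754,YAW),[(0,y) for y in (25,30,35)],.0535)).round(1).tolist())
save("q_crop",d["img"][90:260,190:330],4.5)
E
```

```text
40.4167
[[258.1, 200.4], [258.1, 195.5], [258.1, 190.5], [258.1, 185.5], [258.1, 180.4], [258.1, 175.3]] tip: [[258.2, 210.6], [258.2, 206.2], [258.2, 201.7]]
```

View pics/q_crop.png

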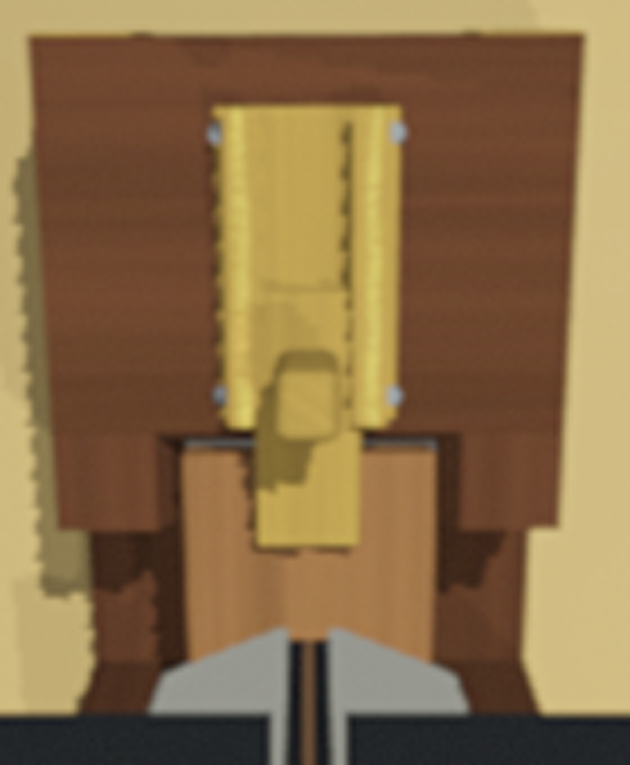

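Two measures disagree: the tongue tip is at about 25 mm, which means home, but the knob moved only about 37 mm. The bolt may have started partly advanced, so I check the starting tip in the earlier picture.

```bash
python3 - <<'E'
from h import *
for n,ys in (("bolt",range(50,80,5)),("bolt2",range(20,50,5))):
    d,s=pickle.load(open(n+".pkl","rb")); 
    print(n,s["ee_pos"],[(y,*w2px(d,model((.6178,-.0754,YAW),[(0,y)],.0535))[0].round(1)) for y in ys])
    big=cv2.resize(d["img"][150:230,220:300],None,fx=7,fy=7,interpolation=cv2.INTER_CUBIC)
    for y in ys:
        a,b=((w2px(d,model((.6178,-.0754,YAW),[(-14,y),(14,y)],.0535))-[219.5,149.5])*7).astype(int)
        cv2.line(big,tuple(map(int,a)),tuple(map(int,b)),(0,255,255) if y%10 else (255,0,0),1); cv2.putText(big,str(y),tuple(map(int,b)),0,.5,(255,255,255),1)
    cv2.imwrite(f"pics/r_{n}.png",big[:,:,::-1])
E
```

```text
bolt [ 0.60849379 -0.01636193  0.21897926] [(50, np.float64(257.8), np.float64(189.7)), (55, np.float64(257.8), np.float64(185.1)), (60, np.float64(257.8), np.float64(180.4)), (65, np.float64(257.8), np.float64(175.7)), (70, np.float64(257.8), np.float64(171.0)), (75, np.float64(257.8), np.float64(166.2))]
bolt2 [ 0.60819812 -0.01615355  0.21872251] [(20, np.float64(258.2), np.float64(215.0)), (25, np.float64(258.2), np.float64(210.6)), (30, np.float64(258.2), np.float64(206.2)), (35, np.float64(258.2), np.float64(201.7)), (40, np.float64(258.2), np.float64(197.2)), (45, np.float64(258.1), np.float64(192.7))]
```

View pics/r_bolt.png

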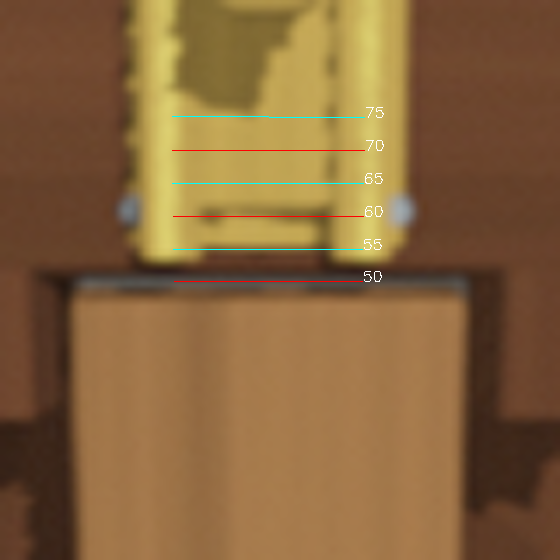

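View pics/r_bolt2.png

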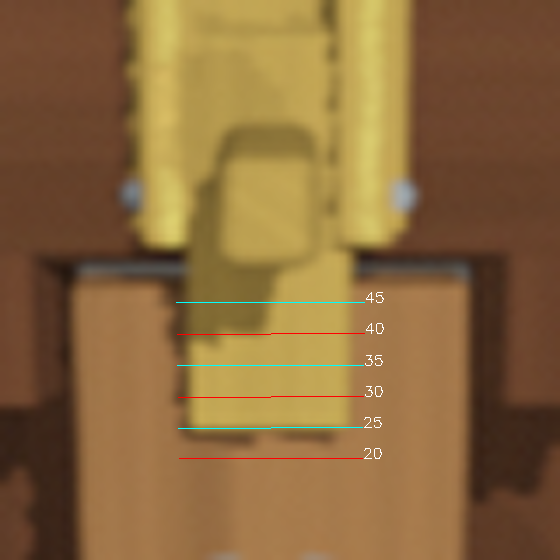

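The start tip was at about 60.5 mm, so the bolt began at about 9 mm. It is now at about 25 mm, which is home and agrees with the hard stop. One last check is the cover's centring, from the pre-push and current pictures.

```bash
python3 - <<'E'
from h import *
d,s=pickle.load(open("bolt.pkl","rb"))
x0,y0=215,180
big=cv2.resize(d["img"][y0:y0+100,x0:x0+85],None,fx=6,fy=6,interpolation=cv2.INTER_CUBIC)
for hx,hy,z,col in ((30,45,.048,(0,255,0)),(36,51,.048,(255,0,255))):
    q=((w2px(d,model((.61776,-.0754,YAW),[(-hx,hy),(hx,hy),(hx,-hy),(-hx,-hy)],z))-[x0-.5,y0-.5])*6).astype(int); cv2.polylines(big,[q],True,col,1)
cv2.imwrite("pics/s_cov.png",big[:,:,::-1])
p=manip.get_state()["ee_pos"]; manip.line_to([p[0],p[1],.32],feed=.2)
t=manip.get_image("top"); save("s_top",t["img"][90:270,90:420],2.4); print(manip.get_state()["clock"],manip.get_state()["force"].round(2))
E
```

```text
41.1167 [-0.28  0.5  -1.1 ]
```

View pics/s_cov.png

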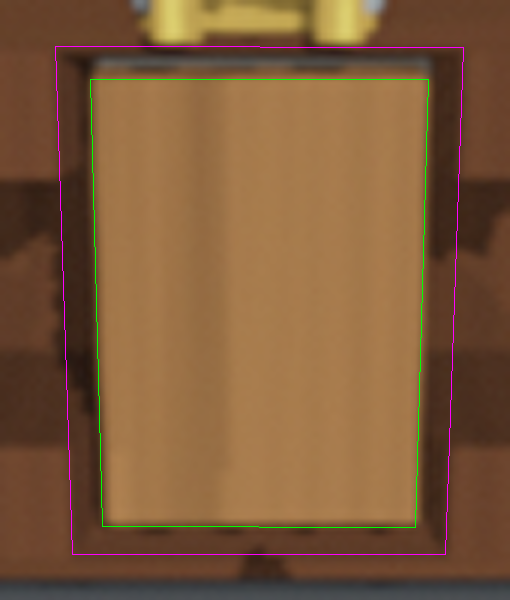

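View pics/s_top.png

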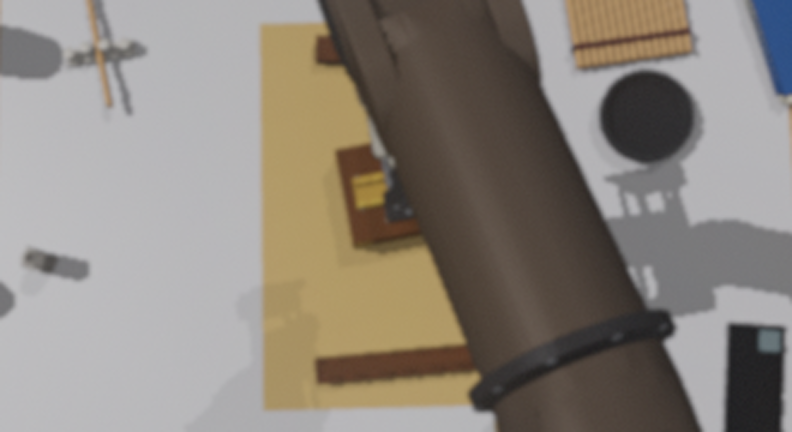

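The cover is centred on the well to within 1 mm (green model outline) and flush. The bystanders visible in the top view are where they started, and the arm is clear. Handing in.

```bash
python3 - <<'E'
from h import *
print(manip.sign_off()); print(manip.get_state()["clock"])
E
```

```text
the job is handed in; nothing more can be done
None
the job is handed in; nothing more can be done
```

The ink set is packed and the job was handed in at about 41 s of the 72 s allowed; the hand-in gives no verdict. The inkstone, palette and cover were each lowered until they touched and then released. I then pushed the bolt to its stop with the gripper fingers shut and backed the arm clear.

**Last checks**
- **Seating:** Contact heights were within about 0.5 mm of what was expected for all three pieces. The wrist pictures show each one square in the well, and the cover is centred to about 1 mm.
- **Bolt:** The tongue tip is about 25 mm from the well's centre, which is home. The force limit also stopped the push at the same place twice. I saw no movement of the cover after the push, but did not measure it again.

**Disagreements and limits**
- **Bolt travel:** The knob moved only about 37 mm, not 45 mm. The earlier picture shows the bolt started about 9 mm along (tip near 60 mm, not 70 mm), which accounts for it.
- **Camera offset:** The wrist camera was about 1.3 mm off sideways, which I corrected from the view of the piece held in the gripper.
- **Bystanders:** In the last top view the seal, ink dish and phone had not moved. The arm partly hid the two paperweights; the parts I could see were in place.

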